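# Unpack the hand weights into a chocked row

### The arm

A 6-joint arm with a two-finger parallel gripper is mounted at the origin on the work surface. World frame = base frame: x ahead of the robot, y to its left, z up, the work surface at z = 0. Lengths are in m, angles in degrees, forces in N, time in s.
With the tool pointing down it reaches from about 0.4 to 0.825 m from the base axis. Payload 7 kg.
Tool frame: the origin (TCP) lies midway between the tips of the shut fingers; the grasp point (between the pads) lies r.pinch_z behind it (r.pinch_z is the distance from the TCP to the grasp point, in m); z points along the fingers, y is the line along which they close (so a half turn about z gives the same grasp; the last joint's range is limited). The gripper opens to 88 mm and grips with 3 to 60 N. Pads are 19 mm wide; open, the fingers measure 130 mm over their backs; the gripper's body (78 mm by 193 mm) begins 47 mm behind the grasp point.
Start: joints at [86.064, 20.546, 0.682, 0, -70.136, -16.507], TCP at [0.236, 0.632, 0.227] pointing down, gripper open.
Joint ranges: [-176.03, 176.03], [-82.01, 121.73], [-58.28, 71.71], [-173.87, 95.51], [-174.79, -0.11], [-173.66, 173.66]. Speed limits (degrees/s): [136.94, 136.94, 172.46, 180, 180, 180].

### API

Orientations are given as [roll, pitch, yaw] about the fixed x, y, z axes, in that order (R = Rz(yaw) Ry(pitch) Rx(roll)).
In Python, from plant import r, optics, job gives the robot as it stands.
- The arm moves only by the shell command python3 -m crank 'ROWS' [FORCE]. ROWS is JSON, a list of rows, each an object with "xyz": the shift along the tool's x, y, z in units of 30 mm (1.0 is 30 mm), a list of three; "delta_rot": the turn, a rotation vector about the tool's x, y, z in degrees, a list of three; "claw": the closure, from 0 (fully open) to 1 (shut). A call has 1 to 20 rows; each row is the pose to reach, as a shift and turn from the pose commanded when the call began, along the tool's axes at that moment; what a row does not reach only later rows make up. A row lasts 1/8 s, in which the tool goes at most 62.5 mm and 10.7 degrees, less where a joint would pass 70% of its speed; a pose out of reach is approached as far as the arm can. A call with a gripper value outside its range is refused whole. The fingers move at their own pace and stop on an object; FORCE is the grip in N (left out, the last holds). Time passes only in rows, so rows that repeat a pose let the fingers close. It gives the time, the measured TCP pose, the force, the opening and the grip force at its end, in the units of the state.
- r.get_state(): the state, without advancing time (a new reading comes with each control period).
- optics.capture(name): name is "scene" or "top" or "wrist"; returns a dict with "img" (384x512x3 uint8, blue, green, red), "fovy" (degrees; the focal length in pixels is half the picture's height over the tangent of half this angle, whatever the lens; pixels are square), "cx", "cy" (the principal point, pixels), "eye" and "rotation" of the camera in the world; the wrist camera has in their place "hand_eye" (4x4, takes a point from camera to tool coordinates, whose origin is the TCP and whose axes are the flange's). Camera axes: x right, y up, looking along -z (the intrinsics and any distortion apply to the point x, -y, -z); pixel columns grow to the right and rows downward; lengths in m; the calibration is good to about 2 mm. The wrist camera is an equidistant fisheye: a pixel r from the principal point sees the ray r / f radians off the axis. A picture is of the moment at which its call begins: read the wrist's pose just before it. There is no depth.
- job.close_job(): hands the job in; it is judged then, once.
The state is a dict: "time_s": time; "joints": joint angles; "qd": joint speeds; "joint_torque": joint torques, N m; "tcp_pos": TCP position; "eef_rot": TCP orientation; "contact_force": force on the tool from outside, world axes, zero at the start; "moment": the same for the moment, N m; "gripper_width": finger opening in m; "gripper_force": force on a finger pad.
Only numpy, scipy, OpenCV 4.12 (cv2) and the standard library are available. Lean on these libraries where they do the work, as an engineer would, in place of code of your own. Each camera call takes 0.05 s, during which the arm holds its last target. There are 200 camera calls.

### The job

The new hand weights are to live on the black rubber mat on the dresser, and they must never be able to roll off it. First lay wooden battens flat on the mat as chocks, then take every weight from its cardboard packing tray and set it down (not dropped) between two battens, letting none go on the mat before it has a batten snugly on both sides; neighbouring weights share the batten between them, so it all makes one close, even row. Finish with the weights lying across the short side of the mat, parallel to it and with their ends in line, each snugly chocked on both sides, about midway along the battens; spare battens may stay where they are, and leave the books, dish and clock alone.

Things in the scene. Friction and masses are not known exactly. Their poses are not given: they have to be found in the camera images.
- mat: black rubber mat, fixed, 240 mm along its own x (the short side) by 270 mm along y (the long side), 4 mm thick; origin at the centre of its underside, on the dresser top. The row of weights runs along its y, each weight pointing along its x. Mat, packing tray and felt lie side by side in any order.
- pack: shallow open cardboard packing tray, fixed, 170 mm (x) by 212 mm (y) by 24 mm high, walls, dividers and floor 5 mm thick; two dividers as high as the walls make three cells side by side along y, 69 mm apart, one for each weight lying along x. Origin at the centre of its underside.
- felt: grey felt, fixed, 220 mm (x) by 270 mm (y), 3 mm thick, on which the battens start, all roughly along its x; origin at the centre of its underside.
- weight0: round hand weight: two grey cylindrical heads, diameter 60 mm, 33 mm long, on a steel handle of diameter 28 mm, 78 mm free between heads; 144 mm overall, 0.4 to 0.75 kg. Origin at its middle on the axis (30 mm above its support); own x along the axis, y and z turn as it rolls. Rolls freely. Starts lying in its own cell of the packing tray; some of the three may be absent.
- weight1: round hand weight: two grey cylindrical heads, diameter 60 mm, 33 mm long, on a steel handle of diameter 28 mm, 78 mm free between heads; 144 mm overall, 0.4 to 0.75 kg. Origin at its middle on the axis (30 mm above its support); own x along the axis, y and z turn as it rolls. Rolls freely. Starts lying in its own cell of the packing tray; some of the three may be absent.
- weight2: round hand weight: two grey cylindrical heads, diameter 60 mm, 33 mm long, on a steel handle of diameter 28 mm, 78 mm free between heads; 144 mm overall, 0.4 to 0.75 kg. Origin at its middle on the axis (30 mm above its support); own x along the axis, y and z turn as it rolls. Rolls freely. Starts lying in its own cell of the packing tray; some of the three may be absent.
- batten0: loose softwood batten (chock), 200 mm long, 18 by 18 mm in section, about 70 g, all four alike; any long face may lie down. Origin at its centre (9 mm above its support); own x along its length. A weight on the same surface touching the side of the batten has its axis 36.5 mm from the centre line of the batten. Starts flat on the felt, 60 or 90 mm from the next.
- batten1: loose softwood batten (chock), 200 mm long, 18 by 18 mm in section, about 70 g, all four alike; any long face may lie down. Origin at its centre (9 mm above its support); own x along its length. A weight on the same surface touching the side of the batten has its axis 36.5 mm from the centre line of the batten. Starts flat on the felt, 60 or 90 mm from the next.
- batten2: loose softwood batten (chock), 200 mm long, 18 by 18 mm in section, about 70 g, all four alike; any long face may lie down. Origin at its centre (9 mm above its support); own x along its length. A weight on the same surface touching the side of the batten has its axis 36.5 mm from the centre line of the batten. Starts flat on the felt, 60 or 90 mm from the next.
- batten3: loose softwood batten (chock), 200 mm long, 18 by 18 mm in section, about 70 g, all four alike; any long face may lie down. Origin at its centre (9 mm above its support); own x along its length. A weight on the same surface touching the side of the batten has its axis 36.5 mm from the centre line of the batten. Starts flat on the felt, 60 or 90 mm from the next.
- books: bystander: stack of three books, about 110 by 178 mm, 64 mm high, loose, beyond the work; origin at the centre of its underside.
- dish: bystander: round white ceramic trinket dish, 110 mm wide, 22 mm high, loose, beyond the work; origin at the centre of its underside.
- clock: bystander: round steel alarm clock, 80 mm wide, 86 mm high on a small black foot, loose, beyond the work; origin at the centre of its underside.
Mind the look-alikes: they are no part of the job. What is shaped like the weight1 but red is not meant.

How it is judged (in metres and radians):
On the way:
1. two battens lie flat and parallel on the mat, 65 to 100 mm apart between centre lines, with every weight still off the mat (((height (world z) of each of batten0, batten1 below 0.018 m and y of batten0 in the frame of mat between -0.15 and 0.15 m and x of batten0 in the frame of mat between -0.07 and 0.07 m and y of batten1 in the frame of mat between -0.15 and 0.15 m and x of batten1 in the frame of mat between -0.07 and 0.07 m and horizontal distance between batten0 and batten1 between 0.065 and 0.1 m and angle between the x axis of batten0 and the x axis of batten1, either way round below 0.15 rad and x of batten1 in the frame of batten0 between -0.03 and 0.03 m) or (height (world z) of each of batten0, batten2 below 0.018 m and y of batten0 in the frame of mat between -0.15 and 0.15 m and x of batten0 in the frame of mat between -0.07 and 0.07 m and y of batten2 in the frame of mat between -0.15 and 0.15 m and x of batten2 in the frame of mat between -0.07 and 0.07 m and horizontal distance between batten0 and batten2 between 0.065 and 0.1 m and angle between the x axis of batten0 and the x axis of batten2, either way round below 0.15 rad and x of batten2 in the frame of batten0 between -0.03 and 0.03 m) or (height (world z) of each of batten0, batten3 below 0.018 m and y of batten0 in the frame of mat between -0.15 and 0.15 m and x of batten0 in the frame of mat between -0.07 and 0.07 m and y of batten3 in the frame of mat between -0.15 and 0.15 m and x of batten3 in the frame of mat between -0.07 and 0.07 m and horizontal distance between batten0 and batten3 between 0.065 and 0.1 m and angle between the x axis of batten0 and the x axis of batten3, either way round below 0.15 rad and x of batten3 in the frame of batten0 between -0.03 and 0.03 m) or (height (world z) of each of batten1, batten2 below 0.018 m and y of batten1 in the frame of mat between -0.15 and 0.15 m and x of batten1 in the frame of mat between -0.07 and 0.07 m and y of batten2 in the frame of mat between -0.15 and 0.15 m and x of batten2 in the frame of mat between -0.07 and 0.07 m and horizontal distance between batten1 and batten2 between 0.065 and 0.1 m and angle between the x axis of batten1 and the x axis of batten2, either way round below 0.15 rad and x of batten2 in the frame of batten1 between -0.03 and 0.03 m) or (height (world z) of each of batten1, batten3 below 0.018 m and y of batten1 in the frame of mat between -0.15 and 0.15 m and x of batten1 in the frame of mat between -0.07 and 0.07 m and y of batten3 in the frame of mat between -0.15 and 0.15 m and x of batten3 in the frame of mat between -0.07 and 0.07 m and horizontal distance between batten1 and batten3 between 0.065 and 0.1 m and angle between the x axis of batten1 and the x axis of batten3, either way round below 0.15 rad and x of batten3 in the frame of batten1 between -0.03 and 0.03 m) or (height (world z) of each of batten2, batten3 below 0.018 m and y of batten2 in the frame of mat between -0.15 and 0.15 m and x of batten2 in the frame of mat between -0.07 and 0.07 m and y of batten3 in the frame of mat between -0.15 and 0.15 m and x of batten3 in the frame of mat between -0.07 and 0.07 m and horizontal distance between batten2 and batten3 between 0.065 and 0.1 m and angle between the x axis of batten2 and the x axis of batten3, either way round below 0.15 rad and x of batten3 in the frame of batten2 between -0.03 and 0.03 m)) and horizontal distance between each of weight0, weight1, weight2 and mat above 0.15 m), for 0.2 s.
At the end, for the whole second after the job is handed in: Weights at rest on the mat, within 0.12 rad of its short side, 60 mm of its long middle line, 90 mm of a neighbour; ends in line to 15 mm; each with a flat batten on both sides, centres within 46 mm (touching: 36.5), parallel to 0.12 rad, middles within 20 mm along the axis (height (world z) of weight0 between 0.03 and 0.038 m and x of weight0 in the frame of mat between -0.06 and 0.06 m and y of weight0 in the frame of mat between -0.135 and 0.135 m and angle between the x axis of each of weight0, weight1, weight2 and the x axis of mat, either way round below 0.12 rad and linear speed of each of weight0, weight1, weight2 below 0.02 m/s and ((horizontal distance between weight0 and batten0 below 0.046 m and x of batten0 in the frame of weight0 between -0.02 and 0.02 m and angle between the x axis of weight0 and the x axis of batten0, either way round below 0.12 rad and height (world z) of each of batten0, batten1 below 0.018 m and horizontal distance between weight0 and batten1 below 0.046 m and x of batten1 in the frame of weight0 between -0.02 and 0.02 m and angle between the x axis of weight0 and the x axis of batten1, either way round below 0.12 rad) or (horizontal distance between weight0 and batten0 below 0.046 m and x of batten0 in the frame of weight0 between -0.02 and 0.02 m and angle between the x axis of weight0 and the x axis of batten0, either way round below 0.12 rad and height (world z) of each of batten0, batten2 below 0.018 m and horizontal distance between weight0 and batten2 below 0.046 m and x of batten2 in the frame of weight0 between -0.02 and 0.02 m and angle between the x axis of weight0 and the x axis of batten2, either way round below 0.12 rad) or (horizontal distance between weight0 and batten0 below 0.046 m and x of batten0 in the frame of weight0 between -0.02 and 0.02 m and angle between the x axis of weight0 and the x axis of batten0, either way round below 0.12 rad and height (world z) of each of batten0, batten3 below 0.018 m and horizontal distance between weight0 and batten3 below 0.046 m and x of batten3 in the frame of weight0 between -0.02 and 0.02 m and angle between the x axis of weight0 and the x axis of batten3, either way round below 0.12 rad) or (horizontal distance between weight0 and batten1 below 0.046 m and x of batten1 in the frame of weight0 between -0.02 and 0.02 m and angle between the x axis of weight0 and the x axis of batten1, either way round below 0.12 rad and height (world z) of each of batten1, batten2 below 0.018 m and horizontal distance between weight0 and batten2 below 0.046 m and x of batten2 in the frame of weight0 between -0.02 and 0.02 m and angle between the x axis of weight0 and the x axis of batten2, either way round below 0.12 rad) or (horizontal distance between weight0 and batten1 below 0.046 m and x of batten1 in the frame of weight0 between -0.02 and 0.02 m and angle between the x axis of weight0 and the x axis of batten1, either way round below 0.12 rad and height (world z) of each of batten1, batten3 below 0.018 m and horizontal distance between weight0 and batten3 below 0.046 m and x of batten3 in the frame of weight0 between -0.02 and 0.02 m and angle between the x axis of weight0 and the x axis of batten3, either way round below 0.12 rad) or (horizontal distance between weight0 and batten2 below 0.046 m and x of batten2 in the frame of weight0 between -0.02 and 0.02 m and angle between the x axis of weight0 and the x axis of batten2, either way round below 0.12 rad and height (world z) of each of batten2, batten3 below 0.018 m and horizontal distance between weight0 and batten3 below 0.046 m and x of batten3 in the frame of weight0 between -0.02 and 0.02 m and angle between the x axis of weight0 and the x axis of batten3, either way round below 0.12 rad)) and (horizontal distance between weight0 and weight1 below 0.09 m or horizontal distance between weight0 and weight2 below 0.09 m) and height (world z) of weight1 between 0.03 and 0.038 m and x of weight1 in the frame of mat between -0.06 and 0.06 m and y of weight1 in the frame of mat between -0.135 and 0.135 m and ((horizontal distance between weight1 and batten0 below 0.046 m and x of batten0 in the frame of weight1 between -0.02 and 0.02 m and angle between the x axis of weight1 and the x axis of batten0, either way round below 0.12 rad and height (world z) of each of batten0, batten1 below 0.018 m and horizontal distance between weight1 and batten1 below 0.046 m and x of batten1 in the frame of weight1 between -0.02 and 0.02 m and angle between the x axis of weight1 and the x axis of batten1, either way round below 0.12 rad) or (horizontal distance between weight1 and batten0 below 0.046 m and x of batten0 in the frame of weight1 between -0.02 and 0.02 m and angle between the x axis of weight1 and the x axis of batten0, either way round below 0.12 rad and height (world z) of each of batten0, batten2 below 0.018 m and horizontal distance between weight1 and batten2 below 0.046 m and x of batten2 in the frame of weight1 between -0.02 and 0.02 m and angle between the x axis of weight1 and the x axis of batten2, either way round below 0.12 rad) or (horizontal distance between weight1 and batten0 below 0.046 m and x of batten0 in the frame of weight1 between -0.02 and 0.02 m and angle between the x axis of weight1 and the x axis of batten0, either way round below 0.12 rad and height (world z) of each of batten0, batten3 below 0.018 m and horizontal distance between weight1 and batten3 below 0.046 m and x of batten3 in the frame of weight1 between -0.02 and 0.02 m and angle between the x axis of weight1 and the x axis of batten3, either way round below 0.12 rad) or (horizontal distance between weight1 and batten1 below 0.046 m and x of batten1 in the frame of weight1 between -0.02 and 0.02 m and angle between the x axis of weight1 and the x axis of batten1, either way round below 0.12 rad and height (world z) of each of batten1, batten2 below 0.018 m and horizontal distance between weight1 and batten2 below 0.046 m and x of batten2 in the frame of weight1 between -0.02 and 0.02 m and angle between the x axis of weight1 and the x axis of batten2, either way round below 0.12 rad) or (horizontal distance between weight1 and batten1 below 0.046 m and x of batten1 in the frame of weight1 between -0.02 and 0.02 m and angle between the x axis of weight1 and the x axis of batten1, either way round below 0.12 rad and height (world z) of each of batten1, batten3 below 0.018 m and horizontal distance between weight1 and batten3 below 0.046 m and x of batten3 in the frame of weight1 between -0.02 and 0.02 m and angle between the x axis of weight1 and the x axis of batten3, either way round below 0.12 rad) or (horizontal distance between weight1 and batten2 below 0.046 m and x of batten2 in the frame of weight1 between -0.02 and 0.02 m and angle between the x axis of weight1 and the x axis of batten2, either way round below 0.12 rad and height (world z) of each of batten2, batten3 below 0.018 m and horizontal distance between weight1 and batten3 below 0.046 m and x of batten3 in the frame of weight1 between -0.02 and 0.02 m and angle between the x axis of weight1 and the x axis of batten3, either way round below 0.12 rad)) and (horizontal distance between weight1 and weight0 below 0.09 m or horizontal distance between weight1 and weight2 below 0.09 m) and height (world z) of weight2 between 0.03 and 0.038 m and x of weight2 in the frame of mat between -0.06 and 0.06 m and y of weight2 in the frame of mat between -0.135 and 0.135 m and ((horizontal distance between weight2 and batten0 below 0.046 m and x of batten0 in the frame of weight2 between -0.02 and 0.02 m and angle between the x axis of weight2 and the x axis of batten0, either way round below 0.12 rad and height (world z) of each of batten0, batten1 below 0.018 m and horizontal distance between weight2 and batten1 below 0.046 m and x of batten1 in the frame of weight2 between -0.02 and 0.02 m and angle between the x axis of weight2 and the x axis of batten1, either way round below 0.12 rad) or (horizontal distance between weight2 and batten0 below 0.046 m and x of batten0 in the frame of weight2 between -0.02 and 0.02 m and angle between the x axis of weight2 and the x axis of batten0, either way round below 0.12 rad and height (world z) of each of batten0, batten2 below 0.018 m and horizontal distance between weight2 and batten2 below 0.046 m and x of batten2 in the frame of weight2 between -0.02 and 0.02 m and angle between the x axis of weight2 and the x axis of batten2, either way round below 0.12 rad) or (horizontal distance between weight2 and batten0 below 0.046 m and x of batten0 in the frame of weight2 between -0.02 and 0.02 m and angle between the x axis of weight2 and the x axis of batten0, either way round below 0.12 rad and height (world z) of each of batten0, batten3 below 0.018 m and horizontal distance between weight2 and batten3 below 0.046 m and x of batten3 in the frame of weight2 between -0.02 and 0.02 m and angle between the x axis of weight2 and the x axis of batten3, either way round below 0.12 rad) or (horizontal distance between weight2 and batten1 below 0.046 m and x of batten1 in the frame of weight2 between -0.02 and 0.02 m and angle between the x axis of weight2 and the x axis of batten1, either way round below 0.12 rad and height (world z) of each of batten1, batten2 below 0.018 m and horizontal distance between weight2 and batten2 below 0.046 m and x of batten2 in the frame of weight2 between -0.02 and 0.02 m and angle between the x axis of weight2 and the x axis of batten2, either way round below 0.12 rad) or (horizontal distance between weight2 and batten1 below 0.046 m and x of batten1 in the frame of weight2 between -0.02 and 0.02 m and angle between the x axis of weight2 and the x axis of batten1, either way round below 0.12 rad and height (world z) of each of batten1, batten3 below 0.018 m and horizontal distance between weight2 and batten3 below 0.046 m and x of batten3 in the frame of weight2 between -0.02 and 0.02 m and angle between the x axis of weight2 and the x axis of batten3, either way round below 0.12 rad) or (horizontal distance between weight2 and batten2 below 0.046 m and x of batten2 in the frame of weight2 between -0.02 and 0.02 m and angle between the x axis of weight2 and the x axis of batten2, either way round below 0.12 rad and height (world z) of each of batten2, batten3 below 0.018 m and horizontal distance between weight2 and batten3 below 0.046 m and x of batten3 in the frame of weight2 between -0.02 and 0.02 m and angle between the x axis of weight2 and the x axis of batten3, either way round below 0.12 rad)) and (horizontal distance between weight2 and weight0 below 0.09 m or horizontal distance between weight2 and weight1 below 0.09 m) and x of weight1 in the frame of weight0 between -0.015 and 0.015 m and x of weight2 in the frame of weight0 between -0.015 and 0.015 m and x of weight2 in the frame of weight1 between -0.015 and 0.015 m).
It fails at once if the books, dish or clock pushed or knocked more than 3 cm (distance of any of books, dish, clock from where it was at the start of the episode above 0.03 m).
It fails at once if a weight let go in the air, more than about 3 cm above where it would rest ((contact force between the fingers and weight0 below 0.01 N and height (world z) of weight0 above 0.065 m) or (contact force between the fingers and weight1 below 0.01 N and height (world z) of weight1 above 0.065 m) or (contact force between the fingers and weight2 below 0.01 N and height (world z) of weight2 above 0.065 m)).
It fails at once if a weight left loose on the mat, not held, without two battens within 10.5 cm (centre to centre, seen from above) ((contact force between the fingers and weight0 below 0.01 N and height (world z) of weight0 below 0.06 m and x of weight0 in the frame of mat between -0.13 and 0.13 m and y of weight0 in the frame of mat between -0.15 and 0.15 m and not ((horizontal distance between weight0 and batten0 below 0.105 m and horizontal distance between weight0 and batten1 below 0.105 m) or (horizontal distance between weight0 and batten0 below 0.105 m and horizontal distance between weight0 and batten2 below 0.105 m) or (horizontal distance between weight0 and batten0 below 0.105 m and horizontal distance between weight0 and batten3 below 0.105 m) or (horizontal distance between weight0 and batten1 below 0.105 m and horizontal distance between weight0 and batten2 below 0.105 m) or (horizontal distance between weight0 and batten1 below 0.105 m and horizontal distance between weight0 and batten3 below 0.105 m) or (horizontal distance between weight0 and batten2 below 0.105 m and horizontal distance between weight0 and batten3 below 0.105 m))) or (contact force between the fingers and weight1 below 0.01 N and height (world z) of weight1 below 0.06 m and x of weight1 in the frame of mat between -0.13 and 0.13 m and y of weight1 in the frame of mat between -0.15 and 0.15 m and not ((horizontal distance between weight1 and batten0 below 0.105 m and horizontal distance between weight1 and batten1 below 0.105 m) or (horizontal distance between weight1 and batten0 below 0.105 m and horizontal distance between weight1 and batten2 below 0.105 m) or (horizontal distance between weight1 and batten0 below 0.105 m and horizontal distance between weight1 and batten3 below 0.105 m) or (horizontal distance between weight1 and batten1 below 0.105 m and horizontal distance between weight1 and batten2 below 0.105 m) or (horizontal distance between weight1 and batten1 below 0.105 m and horizontal distance between weight1 and batten3 below 0.105 m) or (horizontal distance between weight1 and batten2 below 0.105 m and horizontal distance between weight1 and batten3 below 0.105 m))) or (contact force between the fingers and weight2 below 0.01 N and height (world z) of weight2 below 0.06 m and x of weight2 in the frame of mat between -0.13 and 0.13 m and y of weight2 in the frame of mat between -0.15 and 0.15 m and not ((horizontal distance between weight2 and batten0 below 0.105 m and horizontal distance between weight2 and batten1 below 0.105 m) or (horizontal distance between weight2 and batten0 below 0.105 m and horizontal distance between weight2 and batten2 below 0.105 m) or (horizontal distance between weight2 and batten0 below 0.105 m and horizontal distance between weight2 and batten3 below 0.105 m) or (horizontal distance between weight2 and batten1 below 0.105 m and horizontal distance between weight2 and batten2 below 0.105 m) or (horizontal distance between weight2 and batten1 below 0.105 m and horizontal distance between weight2 and batten3 below 0.105 m) or (horizontal distance between weight2 and batten2 below 0.105 m and horizontal distance between weight2 and batten3 below 0.105 m)))).
Of weight0, weight1, weight2 only 2 to 3 are there at a start; the rules pass over those that are not, and their reading is None.
At some moment in a run one of batten0, batten3 may be knocked a few centimetres aside while the robot is not near it.
It also fails if it takes over 210 s, if anything falls off the work surface, if the arm or the gripper's body presses on something with over 40 N, if the wrist force passes 120 N, or if a joint passes its speed limit or range.

## Working session

There is one attempt and no reset: what is moved stays moved. The work goes in short steps, Python scripts to look and compute and a shell command to move; the robot and the scene stay as the last step left them, time stands still between calls to the robot, and variables do not carry over. Pictures are saved under pics/ and viewed, at most 16 in all, crops included, and the job is handed in when it is done.

```bash
ls; mkdir -p pics; python3 - <<'E'
from plant import r,optics
import cv2
for n in("top","scene"):
    c=optics.capture(n);cv2.imwrite(f"pics/{n}0.png",c["img"]);print(n,c["fovy"],c["cx"],c["cy"],c["eye"],c["rotation"],[k for k in c])
print(r.get_state(),r.pinch_z)
E
```

```text
pics
top 42.94751958367568 253.69944735268717 198.90583739407487 [ 0.3840421  -0.0144091   1.52349522] [  5.06581499  -0.38672246 -90.57020008] ['img', 'fovy', 'cx', 'cy', 'eye', 'rotation']
scene 57.40816480840942 254.96403930307162 191.60623657338132 [ 1.0716771  -0.32470706  0.6687286 ] [44.90716258 -0.41284339 60.5029072 ] ['img', 'fovy', 'cx', 'cy', 'eye', 'rotation']
{'time_s': 0.1, 'joints': array([ 8.60654179e+01,  2.05862801e+01,  6.39590172e-01, -1.84455121e-02,
       -7.01348895e+01, -1.65076248e+01]), 'qd': array([-0.05030618, -0.22316225,  0.07021959,  0.02132048,  0.04938921,
        0.02654858]), 'joint_torque': array([-2.19375055e-03, -5.84167099e+01,  2.93748683e+01,  7.01566860e+00,
        1.01476297e-02, -5.26767349e-05]), 'tcp_pos': array([0.23561293, 0.63208524, 0.22573031]), 'eef_rot': array([ 1.79916855e+02, -6.55618438e-03, -2.04484824e+01]), 'contact_force': array([ 0.1513673 , -0.30140012,  0.23401893]), 'moment': array([ 0.02245361, -0.00886296, -0.06140042]), 'gripper_force': 0.0, 'gripper_width': 0.08792101443727396} 0.0188
```

View pics/top0.png

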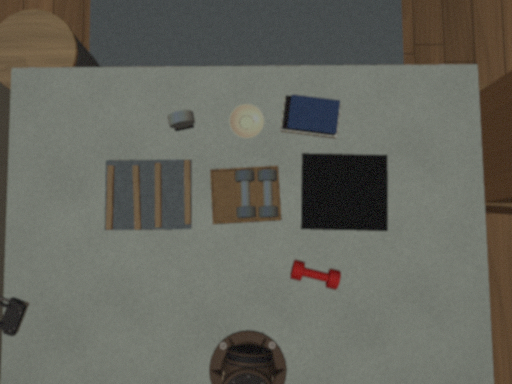

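View pics/scene0.png

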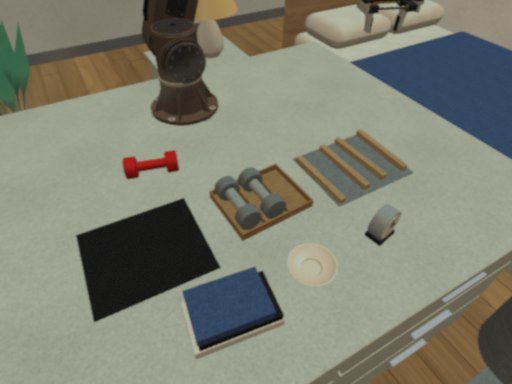

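The top view shows the mat at (345,192), the tray at (245,195) and the felt at (148,195), with battens at columns 109, 137, 158 and 187. There are two grey weights, at (245,193) and (267,193). Candidates for "weight": the grey ones at (245,193) and (267,193), and the red dumbbell at (316,274). I choose the grey ones; the red one is a decoy. For battens, the tray's walls and dividers (212–280, 170–222) are also wood-coloured, so I choose the strips on the felt.

```bash
cat > h.py <<'E'
import numpy as np,cv2
from scipy.spatial.transform import Rotation as Ro
from plant import r,optics
def Rm(e): return Ro.from_euler('xyz',e,degrees=True).as_matrix()
def cast(c,uv,z,st=None):
    """pixels -> world points on plane z; st = state for the wrist camera"""
    uv=np.atleast_2d(np.float64(uv)); f=192/np.tan(np.radians(c["fovy"]/2))
    d=(uv-[c["cx"],c["cy"]])/f
    if "eye" in c:
        ray=np.c_[d[:,0],-d[:,1],-np.ones(len(d))]; R=c["rotation"]; R=Rm(R) if np.ndim(R)==1 else R; o=np.array(c["eye"])
    else:
        t=np.linalg.norm(d,axis=1)+1e-12; s=np.sin(t)/t
        ray=np.c_[d[:,0]*s,-d[:,1]*s,-np.cos(t)]; H=np.array(c["hand_eye"]); T=Rm(st["eef_rot"])
        R=T@H[:3,:3]; o=T@H[:3,3]+st["tcp_pos"]
    w=ray@R.T
    return (o+w*((z-o[2])/w[:,2])[:,None])[:,:2]
def rect(p):
    (c,(a,b),_)=(q:=cv2.minAreaRect(np.float32(p*1000))); bx=cv2.boxPoints(q)
    e=[bx[1]-bx[0],bx[2]-bx[1]]; L=max(e,key=np.linalg.norm); a=np.degrees(np.arctan2(L[1],L[0]))
    a=(a+90)%180-90
    return np.round(c,1),round(float(a),1),np.round(sorted([np.linalg.norm(v) for v in e]),1)
def blobs(m,lo,hi):
    cs,_=cv2.findContours(m.astype(np.uint8),cv2.RETR_EXTERNAL,cv2.CHAIN_APPROX_NONE)
    return [k[:,0,:] for k in cs if lo<cv2.contourArea(k)<hi]
E
python3 - <<'E'
from h import *
c=optics.capture("top");im=c["img"];hsv=cv2.cvtColor(im,cv2.COLOR_BGR2HSV);H,S,V=cv2.split(hsv)
for u,v in [(137,195),(148,195),(345,192),(230,200),(245,195),(245,176),(200,195)]: print((u,v),hsv[v,u])
roi=np.zeros_like(S,bool);roi[140:245,95:405]=1
print("mat");[print(rect(cast(c,b,.004))) for b in blobs((V<40)&roi,2000,9000)]
print("bat")
for b in blobs((S>80)&(V>60)&roi,80,4500): print(b.mean(0),rect(cast(c,b,.021)))
x=im[150:240,95:290]
cv2.imwrite("pics/crop.png",cv2.resize(x,None,fx=4,fy=4,interpolation=cv2.INTER_CUBIC))
E
```

```text
(137, 195) [ 18 100 105]
(148, 195) [101  26  77]
(345, 192) [ 5 51 30]
(230, 200) [ 18 107  98]
(245, 195) [ 99  25 104]
(245, 176) [105  25  81]
(200, 195) [ 48  21 120]
mat
(array([ 539.6, -310. ]), 88.1, array([232.1, 262.1], dtype=float32))
bat
[251.10123967 195.23553719] (array([5.317e+02, 3.000e-01]), -87.2, array([166.6, 207.5], dtype=float32))
[136.54198473 197.23664122] (array([526.9, 336. ]), 2.6, array([ 18., 193.], dtype=float32))
[109.87022901 197.23664122] (array([527.7, 418. ]), -0.7, array([ 18. , 192.2], dtype=float32))
[157.90151515 194.52272727] (array([534.1, 271.2]), 0.4, array([ 15.5, 195.7], dtype=float32))
[187.0546875 191.515625 ] (array([541. , 181.7]), 0.1, array([ 15.5, 192.8], dtype=float32))
```

View pics/crop.png

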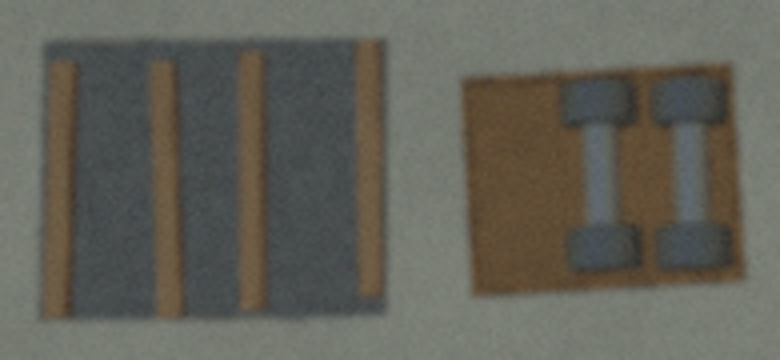

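```bash
python3 -m crank '[{"xyz":[14.77,10.5,2.5],"delta_rot":[0,0,-20.45],"claw":0.55},{"xyz":[14.77,10.5,2.5],"delta_rot":[0,0,-20.45],"claw":0.55},{"xyz":[14.77,10.5,2.5],"delta_rot":[0,0,-20.45],"claw":0.55},{"xyz":[14.77,10.5,2.5],"delta_rot":[0,0,-20.45],"claw":0.55},{"xyz":[14.77,10.5,2.5],"delta_rot":[0,0,-20.45],"claw":0.55},{"xyz":[14.77,10.5,2.5],"delta_rot":[0,0,-20.45],"claw":0.55},{"xyz":[14.77,10.5,2.5],"delta_rot":[0,0,-20.45],"claw":0.55},{"xyz":[14.77,10.5,2.5],"delta_rot":[0,0,-20.45],"claw":0.55},{"xyz":[14.77,10.5,2.5],"delta_rot":[0,0,-20.45],"claw":0.55},{"xyz":[14.77,10.5,2.5],"delta_rot":[0,0,-20.45],"claw":0.55},{"xyz":[14.77,10.5,2.5],"delta_rot":[0,0,-20.45],"claw":0.55},{"xyz":[14.77,10.5,2.5],"delta_rot":[0,0,-20.45],"claw":0.55},{"xyz":[14.77,10.5,2.5],"delta_rot":[0,0,-20.45],"claw":0.55},{"xyz":[14.77,10.5,2.5],"delta_rot":[0,0,-20.45],"claw":0.55},{"xyz":[14.77,10.5,2.5],"delta_rot":[0,0,-20.45],"claw":0.55},{"xyz":[14.77,10.5,2.5],"delta_rot":[0,0,-20.45],"claw":0.55}]' 30
cat > w.py <<'E'
import sys
from h import *
st=r.get_state();c=optics.capture("wrist");im=c["img"];cv2.imwrite(sys.argv[1],im)
print(np.round(st["tcp_pos"],4),np.round(st["eef_rot"],2),round(st["gripper_width"],3),st["time_s"])
hsv=cv2.cvtColor(im,cv2.COLOR_BGR2HSV);H,S,V=cv2.split(hsv)
for b in blobs((S>80)&(V>50)&(H<30),150,60000):
    try: print(b.min(0),b.max(0),rect(cast(c,b,.021,st)))
    except Exception as e: print(e)
E
python3 w.py pics/w1.png
```

```text
time_s: 2.15
tcp_pos: [0.5409, 0.1827, 0.1516]
eef_rot: [-180.0, -0.0, 0.0]
contact_force: [0.1, 0.1, 0.0]
gripper_width: 0.0396
gripper_force: 0.0
[0.5409 0.1827 0.1516] [-1.8e+02 -1.0e-02  2.0e-02] 0.04 2.15
[147 303] [425 328] (array([367.6, 132.3]), 90.0, array([ 27.4, 388.2], dtype=float32))
[322 257] [336 304] (array([427. ,  94.4]), 6.2, array([17.4, 69.4], dtype=float32))
[174 257] [188 304] (array([426.9, 269.6]), -6.1, array([17.5, 69.8], dtype=float32))
[430 166] [459 232] (array([528.3, -43. ]), 1.4, array([34.7, 82.5], dtype=float32))
[322 119] [487 245] (array([549.4,   4.5]), -87.3, array([136.2, 215.4], dtype=float32))
[ 43 116] [ 81 261] (array([536.3, 414.8]), -0.5, array([ 27.4, 182.4], dtype=float32))
[ 96 110] [132 238] (array([554.7, 336. ]), 2.5, array([ 24.3, 145. ], dtype=float32))
[155  98] [183 239] (array([558.7, 271.2]), 0.7, array([ 20.7, 151. ], dtype=float32))
[245  86] [263 269] (array([544.7, 182.2]), 1.0, array([ 16.7, 196. ], dtype=float32))
```

View pics/w1.png

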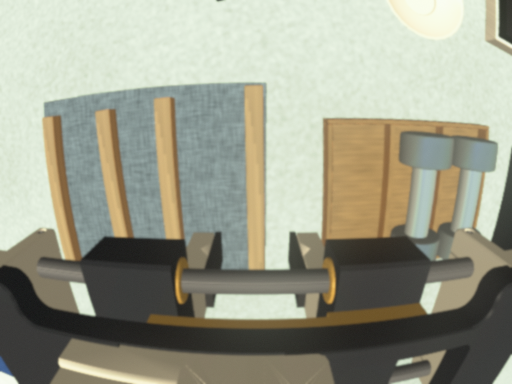

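The wrist view shows the rightmost batten centred between the fingers (col 254); the measurement agrees with the top view.

```bash
python3 -m crank '[{"xyz":[0.05,0,3],"delta_rot":[0,0,-0.5],"claw":0.55},{"xyz":[0.05,0,3],"delta_rot":[0,0,-0.5],"claw":0.55},{"xyz":[0.05,0,4.5],"delta_rot":[0,0,-0.5],"claw":0.55},{"xyz":[0.05,0,4.82],"delta_rot":[0,0,-0.5],"claw":0.55},{"xyz":[0.05,0,4.82],"delta_rot":[0,0,-0.5],"claw":1},{"xyz":[0.05,0,4.82],"delta_rot":[0,0,-0.5],"claw":1},{"xyz":[0.05,0,4.82],"delta_rot":[0,0,-0.5],"claw":1},{"xyz":[0.05,0,4.82],"delta_rot":[0,0,-0.5],"claw":1},{"xyz":[0.05,0,4.82],"delta_rot":[0,0,-0.5],"claw":1},{"xyz":[0.05,0,4],"delta_rot":[0,0,-0.5],"claw":1},{"xyz":[0.05,0,2],"delta_rot":[0,0,-0.5],"claw":1},{"xyz":[0.05,0,0.5],"delta_rot":[0,0,-0.5],"claw":1},{"xyz":[0.05,0,0.5],"delta_rot":[0,0,-0.5],"claw":1}]' 30
```

```text
time_s: 3.82
tcp_pos: [0.5446, 0.1839, 0.1414]
eef_rot: [-179.7, -0.4, 0.5]
contact_force: [-0.1, -0.3, -1.9]
gripper_width: 0.0173
gripper_force: 30.0
```

```bash
python3 -m crank '[{"xyz":[-0.35,19.02,0],"delta_rot":[0,0,2.4],"claw":1},{"xyz":[-0.35,19.02,0],"delta_rot":[0,0,2.4],"claw":1},{"xyz":[-0.35,19.02,0],"delta_rot":[0,0,2.4],"claw":1},{"xyz":[-0.35,19.02,0],"delta_rot":[0,0,2.4],"claw":1},{"xyz":[-0.35,19.02,0],"delta_rot":[0,0,2.4],"claw":1},{"xyz":[-0.35,19.02,0],"delta_rot":[0,0,2.4],"claw":1},{"xyz":[-0.35,19.02,0],"delta_rot":[0,0,2.4],"claw":1},{"xyz":[-0.35,19.02,0],"delta_rot":[0,0,2.4],"claw":1},{"xyz":[-0.35,19.02,0],"delta_rot":[0,0,2.4],"claw":1},{"xyz":[-0.35,19.02,0],"delta_rot":[0,0,2.4],"claw":1},{"xyz":[-0.35,19.02,0],"delta_rot":[0,0,2.4],"claw":1},{"xyz":[-0.35,19.02,0],"delta_rot":[0,0,2.4],"claw":1},{"xyz":[-0.35,19.02,0],"delta_rot":[0,0,2.4],"claw":1},{"xyz":[-0.35,19.02,0],"delta_rot":[0,0,2.4],"claw":1},{"xyz":[-0.35,19.02,0],"delta_rot":[0,0,2.4],"claw":1}]'
python3 w.py pics/w2.png
```

```text
time_s: 5.7
tcp_pos: [0.5372, -0.3876, 0.1368]
eef_rot: [180.0, -0.0, -1.8]
contact_force: [-0.0, 0.3, 0.2]
gripper_width: 0.0179
gripper_force: 30.0
[ 0.5372 -0.3876  0.1368] [ 1.80e+02 -2.00e-02 -1.85e+00] 0.018 5.7
[115 294] [396 329] (array([ 391.6, -384.1]), 88.2, array([ 55. , 367.6], dtype=float32))
[290 258] [300 306] (array([ 431.7, -429. ]), 1.4, array([11.3, 65.4], dtype=float32))
[210 257] [220 306] (array([ 435.1, -340.6]), -5.0, array([11.3, 66.5], dtype=float32))
[501 206] [511 250] (array([ 471.8, -729.4]), 21.5, array([22.2, 71.7], dtype=float32))
[  0 132] [ 40 234] (array([556.8, -96.3]), 1.4, array([ 53.2, 129.2], dtype=float32))
[235  69] [274 270] (array([ 552.4, -389.1]), -2.4, array([ 39.1, 203.1], dtype=float32))
```

View pics/w2.png

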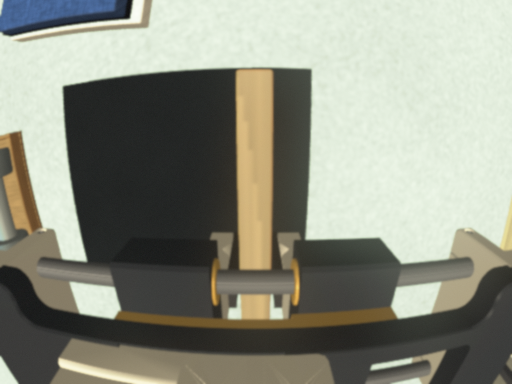

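The batten is held parallel to the mat, above its right part (cols 236–272). Next: lower it and release.

```bash
python3 -m crank '[{"xyz":[0,0,2],"delta_rot":[0,0,0],"claw":1},{"xyz":[0,0,3.8],"delta_rot":[0,0,0],"claw":1},{"xyz":[0,0,4.28],"delta_rot":[0,0,0],"claw":1},{"xyz":[0,0,4.28],"delta_rot":[0,0,0],"claw":1},{"xyz":[0,0,4.28],"delta_rot":[0,0,0],"claw":1},{"xyz":[0,0,4.28],"delta_rot":[0,0,0],"claw":0.55},{"xyz":[0,0,4.28],"delta_rot":[0,0,0],"claw":0.55},{"xyz":[0,0,4.28],"delta_rot":[0,0,0],"claw":0.55},{"xyz":[0,0,3],"delta_rot":[0,0,0],"claw":0.55},{"xyz":[0,0,0],"delta_rot":[0,0,0],"claw":0.55},{"xyz":[0,0,0],"delta_rot":[0,0,0],"claw":0.55},{"xyz":[0,0,0],"delta_rot":[0,0,0],"claw":0.55}]'
cat > t.py <<'E'
from h import *
st=r.get_state();c=optics.capture("top");im=c["img"];H,S,V=cv2.split(cv2.cvtColor(im,cv2.COLOR_BGR2HSV))
print(st["time_s"],st["tcp_pos"].round(4),st["eef_rot"].round(2))
roi=np.zeros_like(S,bool);roi[140:245,95:405]=1
for b in blobs((S>80)&(V>60)&roi,80,800): print(b.mean(0),rect(cast(c,b,.021)))
E
python3 t.py;python3 w.py pics/w3.png
```

```text
time_s: 7.25
tcp_pos: [0.5385, -0.3889, 0.14]
eef_rot: [179.9, -0.3, -1.9]
contact_force: [0.7, -0.6, -0.4]
gripper_width: 0.0396
gripper_force: 0.0
7.25 [ 0.5385 -0.3889  0.14  ] [179.88  -0.3   -1.88]
[370.47945205 208.79452055] (array([ 485.6, -386.6]), -1.7, array([21.7, 99.3], dtype=float32))
[136.52307692 196.99230769] (array([527. , 335.8]), 2.4, array([ 17.4, 192.9], dtype=float32))
[109.89230769 196.99230769] (array([527.7, 418. ]), -0.5, array([ 18. , 192.1], dtype=float32))
[157.9379845  194.75968992] (array([532.6, 271.2]), 0.4, array([ 15.5, 192.6], dtype=float32))
[390.02919708 155.04379562] (array([ 647.6, -446.4]), -2.1, array([ 99.9, 104.2], dtype=float32))
[ 0.5375 -0.3883  0.1379] [ 1.7996e+02 -1.4000e-01 -1.8900e+00] 0.039 7.3
[147 303] [425 328] (array([ 375.4, -430.9]), 88.0, array([ 25.9, 369.3], dtype=float32))
[322 257] [336 304] (array([ 430.6, -468.8]), 4.2, array([16.5, 65.9], dtype=float32))
[174 256] [188 304] (array([ 436.5, -302.2]), -8.0, array([16.6, 67.2], dtype=float32))
[500 202] [511 250] (array([ 473.8, -729.6]), 21.1, array([24.5, 77.9], dtype=float32))
[  0 133] [ 41 234] (array([556.9, -96.8]), 1.0, array([ 53.4, 128.7], dtype=float32))
[244  86] [266 269] (array([ 545.4, -388.9]), -1.9, array([ 20.8, 186.3], dtype=float32))
```

```bash
python3 -m crank '[{"xyz":[-0.85,-21.95,0],"delta_rot":[0,0,-2.4],"claw":0.55},{"xyz":[-0.85,-21.95,0],"delta_rot":[0,0,-2.4],"claw":0.55},{"xyz":[-0.85,-21.95,0],"delta_rot":[0,0,-2.4],"claw":0.55},{"xyz":[-0.85,-21.95,0],"delta_rot":[0,0,-2.4],"claw":0.55},{"xyz":[-0.85,-21.95,0],"delta_rot":[0,0,-2.4],"claw":0.55},{"xyz":[-0.85,-21.95,0],"delta_rot":[0,0,-2.4],"claw":0.55},{"xyz":[-0.85,-21.95,0],"delta_rot":[0,0,-2.4],"claw":0.55},{"xyz":[-0.85,-21.95,0],"delta_rot":[0,0,-2.4],"claw":0.55},{"xyz":[-0.85,-21.95,0],"delta_rot":[0,0,-2.4],"claw":0.55},{"xyz":[-0.85,-21.95,0],"delta_rot":[0,0,-2.4],"claw":0.55},{"xyz":[-0.85,-21.95,0],"delta_rot":[0,0,-2.4],"claw":0.55},{"xyz":[-0.85,-21.95,0],"delta_rot":[0,0,-2.4],"claw":0.55},{"xyz":[-0.85,-21.95,0],"delta_rot":[0,0,-2.4],"claw":0.55},{"xyz":[-0.85,-21.95,0],"delta_rot":[0,0,-2.4],"claw":0.55},{"xyz":[-0.85,-21.95,0],"delta_rot":[0,0,-2.4],"claw":0.55}]'
python3 w.py pics/w4.png|sed '2,4d'
```

```text
time_s: 9.22
tcp_pos: [0.5334, 0.2699, 0.1366]
eef_rot: [180.0, 0.0, 0.4]
contact_force: [-0.3, -0.5, -0.8]
gripper_width: 0.0397
gripper_force: 0.0
[0.5334 0.2699 0.1366] [180.     0.     0.43] 0.04 9.225
[492 171] [511 226] (array([528.8, -48.9]), 1.7, array([27.6, 73.5], dtype=float32))
[395 119] [511 260] (array([532.8,  34.9]), 2.7, array([165.8, 166.1], dtype=float32))
[ 97 100] [128 237] (array([554.5, 417.1]), -0.5, array([ 23.7, 146.7], dtype=float32))
[168  95] [198 246] (array([551. , 338.3]), 2.6, array([ 20. , 152.2], dtype=float32))
[241  86] [259 269] (array([541.3, 273.7]), 0.7, array([ 16.4, 185.6], dtype=float32))
```

```bash
python3 -m crank '[{"xyz":[0.03,-0.06,2],"delta_rot":[0,0,0],"claw":0.55},{"xyz":[0.03,-0.06,3.8],"delta_rot":[0,0,0],"claw":0.55},{"xyz":[0.03,-0.06,4.32],"delta_rot":[0,0,0],"claw":0.55},{"xyz":[0.03,-0.06,4.32],"delta_rot":[0,0,0],"claw":0.55},{"xyz":[0.03,-0.06,4.32],"delta_rot":[0,0,0],"claw":1},{"xyz":[0.03,-0.06,4.32],"delta_rot":[0,0,0],"claw":1},{"xyz":[0.03,-0.06,4.32],"delta_rot":[0,0,0],"claw":1},{"xyz":[0.03,-0.06,4.32],"delta_rot":[0,0,0],"claw":1},{"xyz":[0.03,-0.06,3],"delta_rot":[0,0,0],"claw":1},{"xyz":[0.03,-0.06,1],"delta_rot":[0,0,0],"claw":1},{"xyz":[0.03,-0.06,0],"delta_rot":[0,0,0],"claw":1},{"xyz":[0.03,-0.06,0],"delta_rot":[0,0,0],"claw":1}]' 30; python3 -c "
from plant import r;s=r.get_state();print(s['tcp_pos'],s['eef_rot'])"
```

```text
time_s: 10.78
tcp_pos: [0.5354, 0.2738, 0.14]
eef_rot: [-179.8, -0.3, 0.5]
contact_force: [0.2, 0.8, -0.8]
gripper_width: 0.0174
gripper_force: 30.0
[0.53541898 0.2737938  0.14000095] [-179.76997591   -0.26061283    0.52381355]
```

```bash
python3 -m crank '[{"xyz":[0,19.46,0],"delta_rot":[0,0,2.4],"claw":1},{"xyz":[0,19.46,0],"delta_rot":[0,0,2.4],"claw":1},{"xyz":[0,19.46,0],"delta_rot":[0,0,2.4],"claw":1},{"xyz":[0,19.46,0],"delta_rot":[0,0,2.4],"claw":1},{"xyz":[0,19.46,0],"delta_rot":[0,0,2.4],"claw":1},{"xyz":[0,19.46,0],"delta_rot":[0,0,2.4],"claw":1},{"xyz":[0,19.46,0],"delta_rot":[0,0,2.4],"claw":1},{"xyz":[0,19.46,0],"delta_rot":[0,0,2.4],"claw":1},{"xyz":[0,19.46,0],"delta_rot":[0,0,2.4],"claw":1},{"xyz":[0,19.46,0],"delta_rot":[0,0,2.4],"claw":1},{"xyz":[0,19.46,0],"delta_rot":[0,0,2.4],"claw":1},{"xyz":[0,19.46,0],"delta_rot":[0,0,2.4],"claw":1},{"xyz":[0,19.46,0],"delta_rot":[0,0,2.4],"claw":1},{"xyz":[0,19.46,0],"delta_rot":[0,0,2.4],"claw":1},{"xyz":[0,19.46,0],"delta_rot":[0,0,2.4],"claw":1}]'
python3 -m crank '[{"xyz":[0,0,2],"delta_rot":[0,0,0],"claw":1},{"xyz":[0,0,3.8],"delta_rot":[0,0,0],"claw":1},{"xyz":[0,0,4.28],"delta_rot":[0,0,0],"claw":1},{"xyz":[0,0,4.28],"delta_rot":[0,0,0],"claw":1},{"xyz":[0,0,4.28],"delta_rot":[0,0,0],"claw":1},{"xyz":[0,0,4.28],"delta_rot":[0,0,0],"claw":0.55},{"xyz":[0,0,4.28],"delta_rot":[0,0,0],"claw":0.55},{"xyz":[0,0,4.28],"delta_rot":[0,0,0],"claw":0.55},{"xyz":[0,0,3],"delta_rot":[0,0,0],"claw":0.55},{"xyz":[0,0,0],"delta_rot":[0,0,0],"claw":0.55},{"xyz":[0,0,0],"delta_rot":[0,0,0],"claw":0.55},{"xyz":[0,0,0],"delta_rot":[0,0,0],"claw":0.55},{"xyz":[0,0,0],"delta_rot":[0,0,0],"claw":0.55}]'
python3 t.py;python3 w.py pics/w5.png
```

```text
time_s: 12.65
tcp_pos: [0.5395, -0.3105, 0.1368]
eef_rot: [180.0, -0.0, -1.8]
contact_force: [-0.1, -1.0, -0.7]
gripper_width: 0.0179
gripper_force: 30.0
time_s: 14.28
tcp_pos: [0.5387, -0.3109, 0.1359]
eef_rot: [-180.0, 0.0, -1.9]
contact_force: [0.3, -0.4, -0.7]
gripper_width: 0.0396
gripper_force: 0.0
14.275 [ 0.5387 -0.3109  0.1359] [-1.7997e+02  4.0000e-02 -1.9100e+00]
[370.55555556 211.20634921] (array([ 476.3, -386.3]), -1.7, array([21.7, 80.8], dtype=float32))
[345.74193548 210.5483871 ] (array([ 478.7, -309. ]), -1.6, array([21.7, 83.8], dtype=float32))
[136.46923077 197.        ] (array([527. , 335.9]), 2.5, array([ 18. , 192.9], dtype=float32))
[109.9        197.47692308] (array([527.7, 418.1]), -0.5, array([ 17.8, 192.1], dtype=float32))
[ 0.5385 -0.3109  0.1354] [-1.7996e+02  1.0000e-01 -1.9100e+00] 0.039 14.325
[147 303] [425 328] (array([ 377.7, -352.8]), 88.1, array([ 26. , 366.7], dtype=float32))
[322 257] [336 304] (array([ 432.6, -390.6]), 4.3, array([16.4, 65.8], dtype=float32))
[174 256] [188 304] (array([ 438.5, -225.2]), -8.0, array([16.5, 66.7], dtype=float32))
[  6 178] [ 33 232] (array([533., -16.]), 1.3, array([28.8, 72.5], dtype=float32))
[  0 124] [ 92 260] (array([539.9, -60.7]), 3.0, array([114.7, 160.2], dtype=float32))
[318  87] [349 246] (array([ 558.4, -387.5]), -2.0, array([ 24.2, 160.2], dtype=float32))
[244  85] [266 269] (array([ 546.9, -311.8]), -2.0, array([ 20.9, 185.8], dtype=float32))
```

View pics/w5.png

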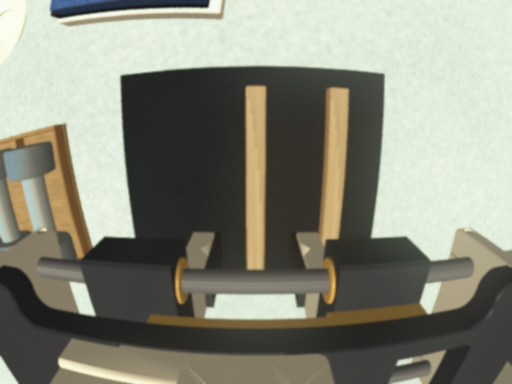

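```bash
python3 -m crank '[{"xyz":[-1.07,-21.58,0],"delta_rot":[0,0,-4.4],"claw":0.55},{"xyz":[-1.07,-21.58,0],"delta_rot":[0,0,-4.4],"claw":0.55},{"xyz":[-1.07,-21.58,0],"delta_rot":[0,0,-4.4],"claw":0.55},{"xyz":[-1.07,-21.58,0],"delta_rot":[0,0,-4.4],"claw":0.55},{"xyz":[-1.07,-21.58,0],"delta_rot":[0,0,-4.4],"claw":0.55},{"xyz":[-1.07,-21.58,0],"delta_rot":[0,0,-4.4],"claw":0.55},{"xyz":[-1.07,-21.58,0],"delta_rot":[0,0,-4.4],"claw":0.55},{"xyz":[-1.07,-21.58,0],"delta_rot":[0,0,-4.4],"claw":0.55},{"xyz":[-1.07,-21.58,0],"delta_rot":[0,0,-4.4],"claw":0.55},{"xyz":[-1.07,-21.58,0],"delta_rot":[0,0,-4.4],"claw":0.55},{"xyz":[-1.07,-21.58,0],"delta_rot":[0,0,-4.4],"claw":0.55},{"xyz":[-1.07,-21.58,0],"delta_rot":[0,0,-4.4],"claw":0.55},{"xyz":[-1.07,-21.58,0],"delta_rot":[0,0,-4.4],"claw":0.55},{"xyz":[-1.07,-21.58,0],"delta_rot":[0,0,-4.4],"claw":0.55},{"xyz":[-1.07,-21.58,0],"delta_rot":[0,0,-4.4],"claw":0.55}]'
python3 w.py pics/w6.png|sed '2,4d'
```

```text
time_s: 16.25
tcp_pos: [0.5289, 0.336, 0.1368]
eef_rot: [-180.0, -0.0, 2.4]
contact_force: [0.6, 0.5, -0.6]
gripper_width: 0.0396
gripper_force: 0.0
[0.5289 0.336  0.1368] [-1.7999e+02 -1.0000e-02  2.4300e+00] 0.04 16.25
[432 129] [511 260] (array([534.9,  64. ]), 2.8, array([116.8, 159.1], dtype=float32))
[242  89] [260 269] (array([535.2, 339.6]), 2.3, array([ 16.7, 183. ], dtype=float32))
[159  88] [180 239] (array([550.5, 419.5]), -0.5, array([ 20.3, 153.2], dtype=float32))
```

```bash
python3 -m crank '[{"xyz":[0,-0.06,2],"delta_rot":[0,0,0],"claw":0.55},{"xyz":[0,-0.06,3.8],"delta_rot":[0,0,0],"claw":0.55},{"xyz":[0,-0.06,4.32],"delta_rot":[0,0,0],"claw":0.55},{"xyz":[0,-0.06,4.32],"delta_rot":[0,0,0],"claw":0.55},{"xyz":[0,-0.06,4.32],"delta_rot":[0,0,0],"claw":1},{"xyz":[0,-0.06,4.32],"delta_rot":[0,0,0],"claw":1},{"xyz":[0,-0.06,4.32],"delta_rot":[0,0,0],"claw":1},{"xyz":[0,-0.06,4.32],"delta_rot":[0,0,0],"claw":1},{"xyz":[0,-0.06,3],"delta_rot":[0,0,0],"claw":1},{"xyz":[0,-0.06,1],"delta_rot":[0,0,0],"claw":1},{"xyz":[0,-0.06,0],"delta_rot":[0,0,0],"claw":1},{"xyz":[0,-0.06,0],"delta_rot":[0,0,0],"claw":1},{"xyz":[0,-0.06,0],"delta_rot":[0,0,0],"claw":1}]' 30; python3 t.py
```

```text
time_s: 17.92
tcp_pos: [0.528, 0.3384, 0.136]
eef_rot: [180.0, 0.0, 2.5]
contact_force: [-0.3, -0.0, -1.2]
gripper_width: 0.018
gripper_force: 30.0
17.925 [0.528  0.3384 0.136 ] [1.7999e+02 5.0000e-02 2.4900e+00]
[109.41818182 216.29090909] (array([467.1, 418. ]), 0.9, array([15.4, 71.1], dtype=float32))
[127.27272727 215.70909091] (array([469.6, 364.3]), 0.8, array([18.4, 71.2], dtype=float32))
[370.84172662 191.76978417] (array([ 535.9, -388.1]), -1.8, array([ 21.8, 199.9], dtype=float32))
[346.00729927 191.26277372] (array([ 538.1, -312.4]), -2.5, array([ 22.8, 202.9], dtype=float32))
```

```bash
python3 -m crank '[{"xyz":[-0.4,19.07,0],"delta_rot":[0,0,4.4],"claw":1},{"xyz":[-0.4,19.07,0],"delta_rot":[0,0,4.4],"claw":1},{"xyz":[-0.4,19.07,0],"delta_rot":[0,0,4.4],"claw":1},{"xyz":[-0.4,19.07,0],"delta_rot":[0,0,4.4],"claw":1},{"xyz":[-0.4,19.07,0],"delta_rot":[0,0,4.4],"claw":1},{"xyz":[-0.4,19.07,0],"delta_rot":[0,0,4.4],"claw":1},{"xyz":[-0.4,19.07,0],"delta_rot":[0,0,4.4],"claw":1},{"xyz":[-0.4,19.07,0],"delta_rot":[0,0,4.4],"claw":1},{"xyz":[-0.4,19.07,0],"delta_rot":[0,0,4.4],"claw":1},{"xyz":[-0.4,19.07,0],"delta_rot":[0,0,4.4],"claw":1},{"xyz":[-0.4,19.07,0],"delta_rot":[0,0,4.4],"claw":1},{"xyz":[-0.4,19.07,0],"delta_rot":[0,0,4.4],"claw":1},{"xyz":[-0.4,19.07,0],"delta_rot":[0,0,4.4],"claw":1},{"xyz":[-0.4,19.07,0],"delta_rot":[0,0,4.4],"claw":1},{"xyz":[-0.4,19.07,0],"delta_rot":[0,0,4.4],"claw":1}]'
python3 -m crank '[{"xyz":[0,0,2],"delta_rot":[0,0,0],"claw":1},{"xyz":[0,0,3.8],"delta_rot":[0,0,0],"claw":1},{"xyz":[0,0,4.28],"delta_rot":[0,0,0],"claw":1},{"xyz":[0,0,4.28],"delta_rot":[0,0,0],"claw":1},{"xyz":[0,0,4.28],"delta_rot":[0,0,0],"claw":1},{"xyz":[0,0,4.28],"delta_rot":[0,0,0],"claw":0.55},{"xyz":[0,0,4.28],"delta_rot":[0,0,0],"claw":0.55},{"xyz":[0,0,4.28],"delta_rot":[0,0,0],"claw":0.55},{"xyz":[0,0,3],"delta_rot":[0,0,0],"claw":0.55},{"xyz":[0,0,0],"delta_rot":[0,0,0],"claw":0.55},{"xyz":[0,0,0],"delta_rot":[0,0,0],"claw":0.55},{"xyz":[0,0,0],"delta_rot":[0,0,0],"claw":0.55},{"xyz":[0,0,0],"delta_rot":[0,0,0],"claw":0.55}]'
python3 t.py;python3 w.py pics/w7.png
```

```text
time_s: 19.85
tcp_pos: [0.5418, -0.2327, 0.1368]
eef_rot: [180.0, -0.0, -1.8]
contact_force: [0.7, 1.1, -1.8]
gripper_width: 0.0176
gripper_force: 30.0
time_s: 21.48
tcp_pos: [0.541, -0.2331, 0.136]
eef_rot: [-180.0, 0.0, -1.9]
contact_force: [-0.7, 0.0, -0.5]
gripper_width: 0.0396
gripper_force: 0.0
21.475 [ 0.541  -0.2331  0.136 ] [-1.7998e+02  4.0000e-02 -1.9100e+00]
[345.79032258 210.5483871 ] (array([ 478.6, -309. ]), -1.6, array([21.6, 83.7], dtype=float32))
[320.66153846 210.27692308] (array([ 480.9, -231.7]), -1.3, array([21.7, 86.8], dtype=float32))
[369.168 197.976] (array([ 503.7, -383.5]), 8.5, array([ 60.6, 136.5], dtype=float32))
[109.8778626  197.23664122] (array([527.7, 418.1]), -0.4, array([ 17.8, 192.1], dtype=float32))
[ 0.5408 -0.2331  0.1354] [-1.7998e+02  1.0000e-01 -1.9100e+00] 0.039 21.525
[147 303] [425 328] (array([ 379.9, -275.2]), 88.1, array([ 26.1, 366.8], dtype=float32))
[174 257] [188 304] (array([ 440.1, -147.4]), -8.0, array([16.5, 65.8], dtype=float32))
[322 256] [336 304] (array([ 435.3, -312.9]), 4.3, array([16.4, 66.7], dtype=float32))
[ 49 173] [ 85 244] (array([528.6, -20.5]), 1.6, array([34.5, 86.3], dtype=float32))
[  0 118] [144 247] (array([549.6,  -1. ]), -86.6, array([136. , 223.1], dtype=float32))
[382  93] [420 237] (array([ 562. , -385.3]), -1.8, array([ 29.2, 153.7], dtype=float32))
[318  87] [349 246] (array([ 560.5, -310.4]), -2.0, array([ 24.7, 160.1], dtype=float32))
[244  87] [266 269] (array([ 548.2, -234. ]), -2.0, array([ 20.8, 184. ], dtype=float32))
```

View pics/w7.png

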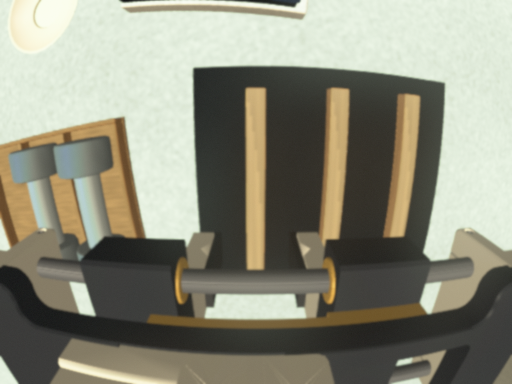

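Three even battens lie on the mat (cols 256, 335 and 403). Now the weights.

```bash
python3 - <<'E'
from h import *
c=optics.capture("top");H,S,V=cv2.split(cv2.cvtColor(c["img"],cv2.COLOR_BGR2HSV))
m=np.zeros_like(S);m[168:221,231:280]=1
m=cv2.morphologyEx(((S<65)&(m>0)).astype(np.uint8),cv2.MORPH_OPEN,np.ones((3,3)))
for b in blobs(m,100,4000): print(b.min(0),b.max(0),rect(cast(c,b,.04)))
# handles only
for b in blobs(m[184:206]*1,50,900): print('handle',b.min(0),b.max(0),rect(cast(c,b+[0,184],.04)))
E
python3 -m crank '[{"xyz":[0,-5.45,0],"delta_rot":[0,0,-4.7],"claw":0.5},{"xyz":[0,-5.45,0],"delta_rot":[0,0,-4.7],"claw":0.5},{"xyz":[0,-5.45,0],"delta_rot":[0,0,-4.7],"claw":0.5},{"xyz":[0,-5.45,0],"delta_rot":[0,0,-4.7],"claw":0.5},{"xyz":[0,-5.45,0],"delta_rot":[0,0,-4.7],"claw":0.5},{"xyz":[0,-5.45,0],"delta_rot":[0,0,-4.7],"claw":0.5},{"xyz":[0,-5.45,0],"delta_rot":[0,0,-4.7],"claw":0.5},{"xyz":[0,-5.45,0],"delta_rot":[0,0,-4.7],"claw":0.5}]'
python3 w.py pics/w8.png|head -1
```

```text
time_s: 22.62
tcp_pos: [0.5469, -0.0705, 0.1365]
eef_rot: [180.0, 0.0, 2.7]
contact_force: [-0.4, 1.0, -0.1]
gripper_width: 0.0437
gripper_force: 0.0
[ 0.5469 -0.0705  0.1365] [1.80e+02 1.00e-02 2.75e+00] 0.044 22.625
```

View pics/w8.png

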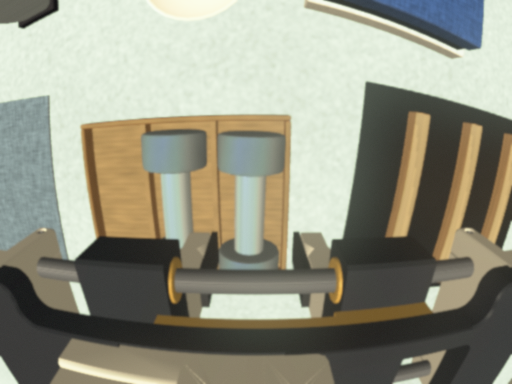

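```bash
python3 - <<'E'
from h import *
st=r.get_state();c=optics.capture("wrist")
for n,uv,z in [("far outer top",(252,131),.065),("near inner top",(250,240),.065),("handle lo L",(237,215),.035),("handle lo R",(265,215),.035),("handle hi L",(236,180),.035),("handle hi R",(264,180),.035),("2nd handle L",(162,190),.035),("2nd R",(189,190),.035),("2nd far top",(175,130),.065)]:
    print(n,cast(c,uv,z,st).round(4))
E
```

```text
far outer top [[ 0.6095 -0.0656]]
near inner top [[ 0.5178 -0.0681]]
handle lo L [[ 0.5286 -0.055 ]]
handle lo R [[ 0.5299 -0.0812]]
handle hi L [[ 0.5623 -0.0531]]
handle hi R [[ 0.5635 -0.0783]]
2nd handle L [[0.5497 0.0166]]
2nd R [[ 0.5509 -0.0098]]
2nd far top [[ 0.6086 -0.005 ]]
```

```bash
python3 - <<'E'
from h import *
st=r.get_state();c=optics.capture("wrist");H=np.array(c["hand_eye"]);T=Rm(st["eef_rot"])
print(T@H[:3,3]+st["tcp_pos"],T@H[:3,:3])
im=c["img"];cv2.imwrite("pics/c8.png",cv2.resize(im[110:285,120:310],None,fx=4,fy=3.4,interpolation=cv2.INTER_CUBIC)[:600])
t=cv2.imread("pics/top0.png");from plant import optics as o
ct=dict(o.capture("top"))
f=lambda u,v:(95+u/4,150+v/4)
for n,uv,z in [("far end top",(690,77),.06),("near end bottom",(693,272),.03),("inner near",(692,222),.035),("inner far",(690,125),.045),("handle",(691,173),.045),("handle2",(600,173),.045),("w2 far",(598,78),.06),("w2 near",(605,272),.03)]:
    print(n,f(*uv),cast(ct,f(*uv),z).round(4))
E
```

```text
[ 0.62865581 -0.06670664  0.29473042] [[ 4.88723703e-02  9.54059502e-01  2.95604394e-01]
 [-9.98804838e-01  4.64986500e-02  1.50589137e-02]
 [ 6.21894449e-04 -2.95987063e-01  9.55191746e-01]]
far end top (267.5, 169.25) [[ 0.6034 -0.0683]]
near end bottom (268.25, 218.0) [[ 0.4572 -0.0698]]
inner near (268.0, 205.5) [[ 0.4952 -0.0693]]
inner far (267.5, 181.25) [[ 0.5687 -0.0683]]
handle (267.75, 193.25) [[ 0.5319 -0.0686]]
handle2 (245.0, 193.25) [[0.5325 0.0006]]
w2 far (244.5, 169.5) [[0.6033 0.0014]]
w2 near (246.25, 218.0) [[ 0.4579 -0.0024]]
```

View pics/c8.png

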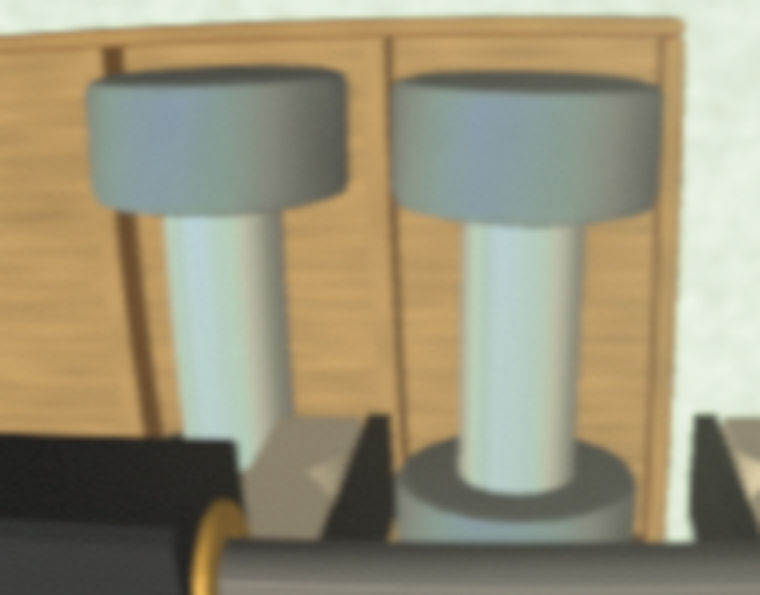

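```bash
python3 - <<'E'
from h import *
st=r.get_state();c=optics.capture("wrist")
print(st["tcp_pos"])
for n,uv,z in [("outer",(251,136),.065),("inner",(251,176),.065),("near inner",(249,261.5),.065),("2nd outer",(175,136),.065),("2nd inner",(176,173),.065)]:
    print(n,cast(c,uv,z,st).round(4))
E
```

```text
[ 0.54698031 -0.07007395  0.13661195]
outer [[ 0.6056 -0.0647]]
inner [[ 0.5738 -0.0662]]
near inner [[ 0.4965 -0.0678]]
2nd outer [[ 0.6038 -0.0046]]
2nd inner [[ 0.5737 -0.0052]]
```

```bash
python3 -m crank '[{"xyz":[-0.4,-0.08,0],"delta_rot":[0,0,0],"claw":0.5},{"xyz":[-0.4,-0.08,1.5],"delta_rot":[0,0,0],"claw":0.5},{"xyz":[-0.4,-0.08,3],"delta_rot":[0,0,0],"claw":0.5},{"xyz":[-0.4,-0.08,3.65],"delta_rot":[0,0,0],"claw":0.5},{"xyz":[-0.4,-0.08,3.65],"delta_rot":[0,0,0],"claw":0.5},{"xyz":[-0.4,-0.08,3.65],"delta_rot":[0,0,0],"claw":1},{"xyz":[-0.4,-0.08,3.65],"delta_rot":[0,0,0],"claw":1},{"xyz":[-0.4,-0.08,3.65],"delta_rot":[0,0,0],"claw":1},{"xyz":[-0.4,-0.08,3.65],"delta_rot":[0,0,0],"claw":1},{"xyz":[-0.4,-0.08,3.65],"delta_rot":[0,0,0],"claw":1}]' 50
```

```text
time_s: 24.12
tcp_pos: [0.5351, -0.068, 0.0277]
eef_rot: [-180.0, -0.1, 2.8]
contact_force: [-2.1, 2.1, 6.2]
gripper_width: 0.0269
gripper_force: 49.9
```

```bash
python3 -m crank '[{"xyz":[0,0,-0.3],"delta_rot":[0,0,0],"claw":1},{"xyz":[0,0,-0.6],"delta_rot":[0,0,0],"claw":1},{"xyz":[0,0,-0.6],"delta_rot":[0,0,0],"claw":1},{"xyz":[0,0,-0.6],"delta_rot":[0,0,0],"claw":1}]'
python3 w.py pics/w9.png|head -1
```

```text
time_s: 24.62
tcp_pos: [0.5346, -0.0681, 0.0449]
eef_rot: [-180.0, 0.0, 2.8]
contact_force: [-0.1, 0.4, -6.1]
gripper_width: 0.0265
gripper_force: 49.8
[ 0.5346 -0.0681  0.0449] [-1.7999e+02  2.0000e-02  2.7900e+00] 0.026 24.625
```

View pics/w9.png

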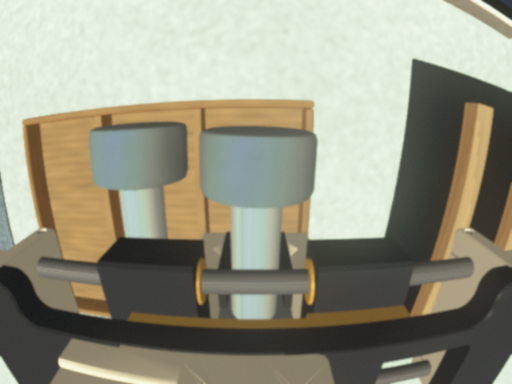

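```bash
for i in 1 2; do python3 -m crank '[{"xyz":[0,0,0],"delta_rot":[0,0,0],"claw":1},{"xyz":[0,0,0],"delta_rot":[0,0,0],"claw":1},{"xyz":[0,0,0],"delta_rot":[0,0,0],"claw":1},{"xyz":[0,0,0],"delta_rot":[0,0,0],"claw":1}]' | grep -E "pos|grip"; done
```

```text
tcp_pos: [0.5349, -0.0681, 0.045]
gripper_width: 0.027
gripper_force: 49.8
tcp_pos: [0.5349, -0.0681, 0.0451]
gripper_width: 0.0267
gripper_force: 49.8
```

```bash
python3 -m crank '[{"xyz":[0,0,-1.4],"delta_rot":[0,0,0],"claw":1},{"xyz":[0,0,-2.5],"delta_rot":[0,0,0],"claw":1},{"xyz":[-0.1,1.5,-2.5],"delta_rot":[0,0,1],"claw":1},{"xyz":[-0.15,3,-2.5],"delta_rot":[0,0,2],"claw":1},{"xyz":[-0.2,4.5,-2.5],"delta_rot":[0,0,3],"claw":1},{"xyz":[-0.25,6,-2.5],"delta_rot":[0,0,4],"claw":1},{"xyz":[-0.3,7.5,-2.5],"delta_rot":[0,0,4.7],"claw":1},{"xyz":[-0.36,8.7,-2.5],"delta_rot":[0,0,4.7],"claw":1},{"xyz":[-0.36,9.38,-2.5],"delta_rot":[0,0,4.7],"claw":1},{"xyz":[-0.36,9.38,-2.5],"delta_rot":[0,0,4.7],"claw":1},{"xyz":[-0.36,9.38,-2.5],"delta_rot":[0,0,4.7],"claw":1},{"xyz":[-0.36,9.38,-2.5],"delta_rot":[0,0,4.7],"claw":1}]'
python3 w.py pics/w10.png
```

```text
time_s: 27.18
tcp_pos: [0.538, -0.3487, 0.1201]
eef_rot: [-180.0, 0.0, -1.8]
contact_force: [-0.0, 0.1, -5.8]
gripper_width: 0.027
gripper_force: 49.8
[ 0.538  -0.3487  0.1201] [-179.99    0.     -1.83] 0.027 27.175
[127 305] [409 329] (array([ 392.1, -363.1]), 88.1, array([ 24.8, 347.2], dtype=float32))
[304 257] [315 305] (array([ 444. , -403.1]), 2.9, array([12. , 61.9], dtype=float32))
[195 257] [206 305] (array([ 447.5, -289.4]), -6.5, array([12. , 62.1], dtype=float32))
[285 200] [308 232] (array([ 518.6, -387.3]), -1.5, array([21.2, 32.2], dtype=float32))
[204 197] [226 233] (array([ 522.1, -311.4]), -3.8, array([20.7, 35.3], dtype=float32))
[  0 130] [ 55 247] (array([551.3, -67.7]), 2.4, array([106.3, 138. ], dtype=float32))
[118  93] [154 238] (array([ 569.9, -237.7]), -1.9, array([ 26.4, 142.3], dtype=float32))
[288  85] [312 131] (array([ 617.9, -390.4]), -0.7, array([21.1, 40.3], dtype=float32))
[200  85] [224 129] (array([ 621.1, -314.8]), -2.5, array([20.9, 38.5], dtype=float32))
```

View pics/w10.png

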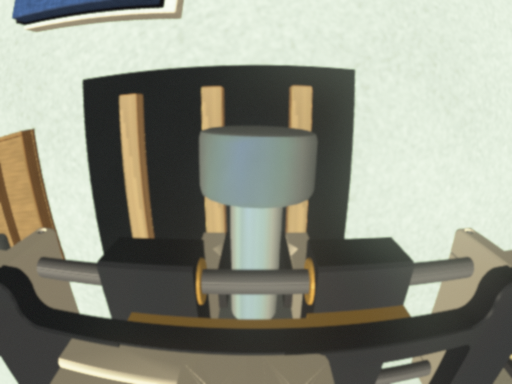

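Both battens sit symmetric about the held weight (cols 216 and 296, weight at 256). Lowering.

```bash
python3 -m crank '[{"xyz":[0,0,1],"delta_rot":[0,0,0],"claw":1},{"xyz":[0,0,2],"delta_rot":[0,0,0],"claw":1},{"xyz":[0,0,2.6],"delta_rot":[0,0,0],"claw":1},{"xyz":[0,0,2.9],"delta_rot":[0,0,0],"claw":1},{"xyz":[0,0,3.06],"delta_rot":[0,0,0],"claw":1},{"xyz":[0,0,3.1],"delta_rot":[0,0,0],"claw":1},{"xyz":[0,0,3.1],"delta_rot":[0,0,0],"claw":1},{"xyz":[0,0,3.1],"delta_rot":[0,0,0],"claw":1}]'
```

```text
time_s: 28.22
tcp_pos: [0.5382, -0.3498, 0.0277]
eef_rot: [180.0, -0.1, -1.9]
contact_force: [-0.3, 0.5, -7.1]
gripper_width: 0.0268
gripper_force: 49.8
```

```bash
python3 -m crank '[{"xyz":[0,0,0.03],"delta_rot":[0,0,0],"claw":1},{"xyz":[0,0,0.05],"delta_rot":[0,0,0],"claw":1},{"xyz":[0,0,0.05],"delta_rot":[0,0,0],"claw":1}]'
```

```text
time_s: 28.6
tcp_pos: [0.5382, -0.3498, 0.0267]
eef_rot: [180.0, -0.1, -1.9]
contact_force: [-3.4, 1.7, 5.5]
gripper_width: 0.0268
gripper_force: 49.8
```

```bash
python3 -m crank '[{"xyz":[0,0,0],"delta_rot":[0,0,0],"claw":0.6},{"xyz":[0,0,0],"delta_rot":[0,0,0],"claw":0.5},{"xyz":[0,0,0],"delta_rot":[0,0,0],"claw":0.5},{"xyz":[0,0,-0.5],"delta_rot":[0,0,0],"claw":0.5},{"xyz":[0,0,-1.5],"delta_rot":[0,0,0],"claw":0.5},{"xyz":[0,0,-3.65],"delta_rot":[0,0,0],"claw":0.5},{"xyz":[0,0,-3.65],"delta_rot":[0,0,0],"claw":0.5},{"xyz":[0,0,-3.65],"delta_rot":[0,0,0],"claw":0.5},{"xyz":[0,0,-3.65],"delta_rot":[0,0,0],"claw":0.5}]'
python3 w.py pics/w11.png
```

```text
time_s: 29.72
tcp_pos: [0.5372, -0.3494, 0.1343]
eef_rot: [-180.0, 0.1, -1.9]
contact_force: [0.0, -0.2, 0.6]
gripper_width: 0.0437
gripper_force: 0.0
[ 0.5372 -0.3494  0.1343] [-1.7997e+02  8.0000e-02 -1.9000e+00] 0.044 29.725
[154 302] [432 328] (array([ 376.8, -402. ]), 88.1, array([ 25.3, 367.8], dtype=float32))
[328 257] [343 304] (array([ 431.7, -436.4]), 4.8, array([17.7, 65.7], dtype=float32))
[167 256] [182 304] (array([ 437.9, -256.6]), -8.6, array([17.8, 66.9], dtype=float32))
[  0 128] [ 70 259] (array([539.2, -60.5]), 2.7, array([120.2, 161.3], dtype=float32))
[124  92] [158 239] (array([ 565.7, -237.5]), -2.0, array([ 26.4, 150.5], dtype=float32))
[202  85] [227 269] (array([ 547.4, -312.4]), -2.1, array([ 21.7, 186.2], dtype=float32))
[283  84] [309 269] (array([ 545.2, -388.2]), -2.2, array([ 21.5, 186.8], dtype=float32))
```

View pics/w11.png

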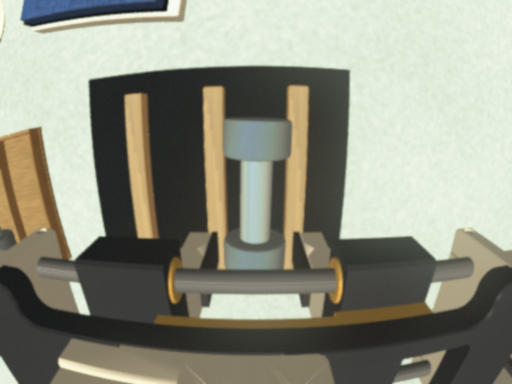

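```bash
python3 -m crank '[{"xyz":[-0.12,-11.69,0],"delta_rot":[0,0,-4.7],"claw":0.5},{"xyz":[-0.12,-11.69,0],"delta_rot":[0,0,-4.7],"claw":0.5},{"xyz":[-0.12,-11.69,0],"delta_rot":[0,0,-4.7],"claw":0.5},{"xyz":[-0.12,-11.69,0],"delta_rot":[0,0,-4.7],"claw":0.5},{"xyz":[-0.12,-11.69,0],"delta_rot":[0,0,-4.7],"claw":0.5},{"xyz":[-0.12,-11.69,0],"delta_rot":[0,0,-4.7],"claw":0.5},{"xyz":[-0.12,-11.69,0],"delta_rot":[0,0,-4.7],"claw":0.5},{"xyz":[-0.12,-11.69,0],"delta_rot":[0,0,-4.7],"claw":0.5},{"xyz":[-0.12,-11.69,0],"delta_rot":[0,0,-4.7],"claw":0.5},{"xyz":[-0.12,-11.69,0],"delta_rot":[0,0,-4.7],"claw":0.5},{"xyz":[-0.12,-11.69,0],"delta_rot":[0,0,-4.7],"claw":0.5}]'
python3 w.py pics/w12.png|head -1; python3 - <<'E'
import cv2
im=cv2.imread("pics/w12.png");cv2.imwrite("pics/c12.png",cv2.resize(im[110:285,150:340],None,fx=4,fy=3.4,interpolation=cv2.INTER_CUBIC))
E
```

```text
time_s: 31.15
tcp_pos: [0.5458, 0.0003, 0.135]
eef_rot: [180.0, 0.0, 2.7]
contact_force: [-0.7, 0.4, -0.2]
gripper_width: 0.0438
gripper_force: 0.0
[5.458e-01 3.000e-04 1.350e-01] [180.     0.     2.74] 0.044 31.15
```

View pics/c12.png

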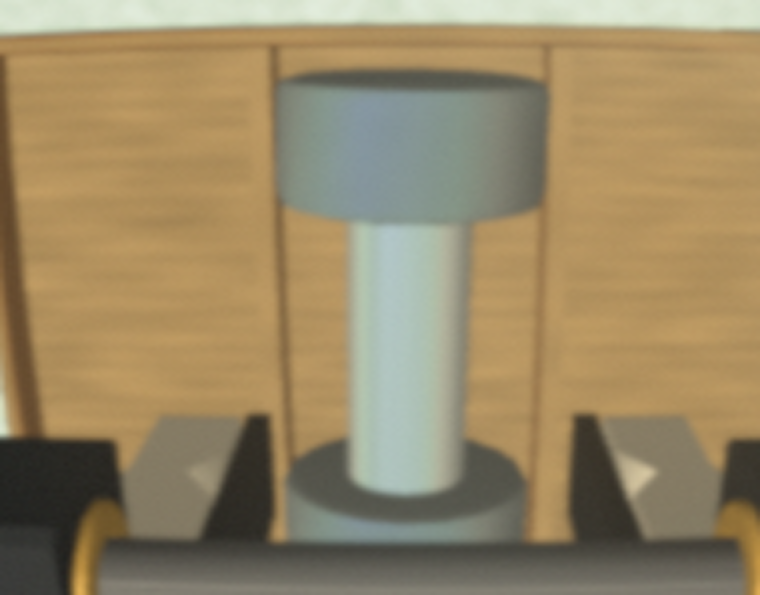

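The crop shows the second weight centred in its cell, with its inner head edges at rows 175 and 263 and its handle centred at col 252.

```bash
python3 - <<'E'
from h import *
st=r.get_state();c=optics.capture("wrist");print(st["tcp_pos"])
for uv,z in [((252,175.3),.065),((252,263),.065),((252.3,180),.040),((251.5,240),.04)]: print(cast(c,uv,z,st).round(4))
E
```

```text
[5.45826940e-01 4.26007691e-04 1.35078853e-01]
[[0.5737 0.0036]]
[[0.4949 0.    ]]
[[0.5635 0.0031]]
[[0.5054 0.0012]]
```

```bash
python3 -m crank '[{"xyz":[-0.38,-0.05,0],"delta_rot":[0,0,0],"claw":0.5},{"xyz":[-0.38,-0.05,1.5],"delta_rot":[0,0,0],"claw":0.5},{"xyz":[-0.38,-0.05,3],"delta_rot":[0,0,0],"claw":0.5},{"xyz":[-0.38,-0.05,3.6],"delta_rot":[0,0,0],"claw":0.5},{"xyz":[-0.38,-0.05,3.6],"delta_rot":[0,0,0],"claw":0.5},{"xyz":[-0.38,-0.05,3.6],"delta_rot":[0,0,0],"claw":1},{"xyz":[-0.38,-0.05,3.6],"delta_rot":[0,0,0],"claw":1},{"xyz":[-0.38,-0.05,3.6],"delta_rot":[0,0,0],"claw":1},{"xyz":[-0.38,-0.05,3.6],"delta_rot":[0,0,0],"claw":1},{"xyz":[-0.38,-0.05,3.6],"delta_rot":[0,0,0],"claw":1},{"xyz":[-0.38,-0.05,3.3],"delta_rot":[0,0,0],"claw":1},{"xyz":[-0.38,-0.05,3],"delta_rot":[0,0,0],"claw":1},{"xyz":[-0.38,-0.05,3],"delta_rot":[0,0,0],"claw":1},{"xyz":[-0.38,-0.05,3],"delta_rot":[0,0,0],"claw":1}]' 50; python3 t.py
```

```text
time_s: 33.0
tcp_pos: [0.5342, 0.0018, 0.045]
eef_rot: [-180.0, 0.0, 2.8]
contact_force: [0.2, -0.5, -4.9]
gripper_width: 0.0268
gripper_force: 49.9
33.0 [0.5342 0.0018 0.045 ] [-1.7999e+02  1.0000e-02  2.7900e+00]
[154.85294118 202.85294118] (array([497.6, 269.9]), -68.2, array([ 96.7, 163.2], dtype=float32))
[268.72 171.6 ] (array([600.7, -75.5]), -85.7, array([34.3, 49.2], dtype=float32))
[109.87022901 197.23664122] (array([527.7, 418. ]), -0.8, array([ 18. , 192.2], dtype=float32))
[370.43055556 191.92361111] (array([ 537.2, -386.7]), -3.5, array([ 24.5, 203.1], dtype=float32))
[345.96402878 191.25899281] (array([ 538.2, -312. ]), -2.9, array([ 23.3, 203.1], dtype=float32))
[320.91366906 191.72661871] (array([ 538.8, -234.3]), -2.5, array([ 23.2, 202.8], dtype=float32))
```

```bash
python3 -m crank '[{"xyz":[0,0,-1.4],"delta_rot":[0,0,0],"claw":1},{"xyz":[0,0,-2.5],"delta_rot":[0,0,0],"claw":1},{"xyz":[-0.1,1.5,-2.5],"delta_rot":[0,0,1],"claw":1},{"xyz":[-0.12,3,-2.5],"delta_rot":[0,0,2],"claw":1},{"xyz":[-0.16,4.5,-2.5],"delta_rot":[0,0,3],"claw":1},{"xyz":[-0.2,6,-2.5],"delta_rot":[0,0,4],"claw":1},{"xyz":[-0.22,7.5,-2.5],"delta_rot":[0,0,4.7],"claw":1},{"xyz":[-0.24,8.6,-2.5],"delta_rot":[0,0,4.7],"claw":1},{"xyz":[-0.24,9.14,-2.5],"delta_rot":[0,0,4.7],"claw":1},{"xyz":[-0.24,9.14,-2.5],"delta_rot":[0,0,4.7],"claw":1},{"xyz":[-0.24,9.14,-2.5],"delta_rot":[0,0,4.7],"claw":1},{"xyz":[-0.24,9.14,-2.5],"delta_rot":[0,0,4.7],"claw":1}]'
python3 w.py pics/w13.png
```

```text
time_s: 34.55
tcp_pos: [0.5407, -0.2714, 0.1201]
eef_rot: [-180.0, -0.0, -1.8]
contact_force: [0.6, 0.1, -4.4]
gripper_width: 0.0268
gripper_force: 49.9
[ 0.5407 -0.2714  0.1201] [-179.99   -0.     -1.83] 0.027 34.55
[127 305] [409 329] (array([ 394.8, -285.8]), 88.2, array([ 24.8, 347.2], dtype=float32))
[304 257] [315 305] (array([ 446.6, -325.8]), 2.9, array([12. , 61.8], dtype=float32))
[195 257] [206 305] (array([ 450.2, -212.1]), -6.5, array([12. , 61.9], dtype=float32))
[285 199] [308 232] (array([ 521.8, -310.1]), -1.5, array([21.1, 33.2], dtype=float32))
[203 198] [226 233] (array([ 524.4, -233.8]), -2.3, array([20.9, 34.8], dtype=float32))
[  0 123] [111 262] (array([543.1, -19.8]), -87.4, array([150.1, 192.2], dtype=float32))
[355  90] [393 238] (array([ 566.9, -385. ]), -3.0, array([ 25.9, 144.6], dtype=float32))
[200  87] [224 130] (array([ 622.4, -237.4]), -2.6, array([21.1, 37.4], dtype=float32))
[288  86] [313 131] (array([ 620.3, -313.4]), -2.4, array([21.6, 39.4], dtype=float32))
```

View pics/w13.png

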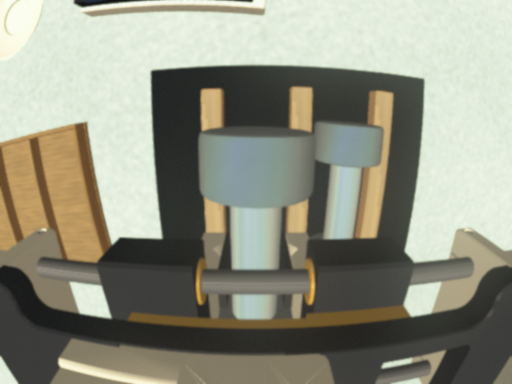

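Aligned symmetrically over the slot (battens at cols 214 and 297, weight at 255). Lowering and releasing.

```bash
python3 -m crank '[{"xyz":[0,0,1],"delta_rot":[0,0,0],"claw":1},{"xyz":[0,0,2],"delta_rot":[0,0,0],"claw":1},{"xyz":[0,0,2.6],"delta_rot":[0,0,0],"claw":1},{"xyz":[0,0,2.9],"delta_rot":[0,0,0],"claw":1},{"xyz":[0,0,3.06],"delta_rot":[0,0,0],"claw":1},{"xyz":[0,0,3.1],"delta_rot":[0,0,0],"claw":1},{"xyz":[0,0,3.14],"delta_rot":[0,0,0],"claw":1},{"xyz":[0,0,3.14],"delta_rot":[0,0,0],"claw":1},{"xyz":[0,0,3.14],"delta_rot":[0,0,0],"claw":1}]'
```

```text
time_s: 35.72
tcp_pos: [0.5411, -0.2724, 0.0273]
eef_rot: [180.0, -0.1, -1.9]
contact_force: [-2.6, 3.6, 6.3]
gripper_width: 0.0265
gripper_force: 49.9
```

In contact with the mat; release and rise.

```bash
python3 -m crank '[{"xyz":[0,0,0],"delta_rot":[0,0,0],"claw":0.6},{"xyz":[0,0,0],"delta_rot":[0,0,0],"claw":0.5},{"xyz":[0,0,0],"delta_rot":[0,0,0],"claw":0.5},{"xyz":[0,0,-0.5],"delta_rot":[0,0,0],"claw":0.5},{"xyz":[0,0,-1.5],"delta_rot":[0,0,0],"claw":0.5},{"xyz":[0,0,-3.65],"delta_rot":[0,0,0],"claw":0.5},{"xyz":[0,0,-3.65],"delta_rot":[0,0,0],"claw":0.5},{"xyz":[0,0,-5],"delta_rot":[0,0,0],"claw":0.5},{"xyz":[0,-8,-5],"delta_rot":[0,0,0],"claw":0.5},{"xyz":[0,-8,-5],"delta_rot":[0,0,0],"claw":0.5},{"xyz":[0,-8,-5],"delta_rot":[0,0,0],"claw":0.5},{"xyz":[0,-8,-5],"delta_rot":[0,0,0],"claw":0.5},{"xyz":[0,-8,-5],"delta_rot":[0,0,0],"claw":0.5},{"xyz":[0,-8,-5],"delta_rot":[0,0,0],"claw":0.5},{"xyz":[0,-8,-5],"delta_rot":[0,0,0],"claw":0.5},{"xyz":[0,-8,-5],"delta_rot":[0,0,0],"claw":0.5}]'
python3 t.py; python3 - <<'E'
from h import *
c=optics.capture("top");cv2.imwrite("pics/tf.png",cv2.resize(c["img"][145:240,290:400],None,fx=5,fy=5,interpolation=cv2.INTER_CUBIC))
E
```

```text
time_s: 37.72
tcp_pos: [0.5485, -0.0335, 0.1759]
eef_rot: [180.0, 0.0, -2.0]
contact_force: [0.5, 0.1, 0.4]
gripper_width: 0.0438
gripper_force: 0.0
37.725 [ 0.5485 -0.0335  0.1759] [ 1.7999e+02  1.0000e-02 -1.9900e+00]
[109.85496183 197.24427481] (array([527.7, 418. ]), -0.6, array([ 18. , 192.1], dtype=float32))
[370.46896552 192.11724138] (array([ 537.2, -386.5]), -3.6, array([ 24.8, 203.2], dtype=float32))
[346.3        191.34285714] (array([ 538.2, -312.1]), -2.8, array([ 23.1, 203. ], dtype=float32))
[320.8705036  191.74100719] (array([ 538.8, -234.4]), -2.5, array([ 23. , 202.9], dtype=float32))
```

View pics/tf.png

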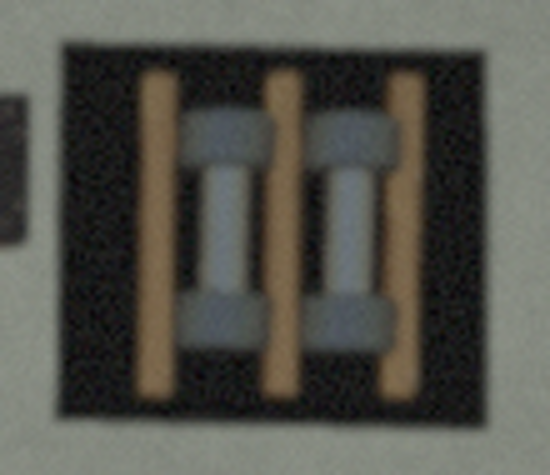

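The final crop shows both weights between three parallel battens, ends in line (head tops near row 110, bottoms near row 350).

```bash
python3 -c "
from plant import job;print(job.close_job())"
```

```text
the job is handed in; nothing more can be done
None
```

I've handed in the job: both weights in the tray (the third was absent) now lie in one row on the mat, each between two battens; the hand-in gave no verdict. The last top view showed them parallel to the short side with ends in line, and the spare batten is still on the felt.

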